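Close a sieve stack and hold it down for clamping

ROBOT

A 7-joint arm with a two-finger parallel gripper is mounted at the origin on the work surface. World frame = base frame: x ahead of the robot, y to its left, z up, the work surface at z = 0. Lengths are in m, angles in rad, forces in N, time in s.
With the tool pointing down it reaches from about 0.35 to 0.9 m from the base axis. Payload 7.2 kg.
Tool frame: the origin (TCP) lies midway between the tips of the shut fingers; the grasp point (between the pads) lies 19 mm behind it (manip.hold_point_z is the distance from the TCP to the grasp point, in m); z points along the fingers, y is the line along which they close (so a half turn about z gives the same grasp; the last joint's range is limited). The gripper opens to 88 mm and grips with 3 to 60 N. Pads are 20 mm wide; open, the fingers measure 115 mm over their backs; the gripper's body (75 mm by 178 mm) begins 61 mm behind the grasp point.
Start: joints at [1.047, 0.411, -0.013, 1.596, 0.006, 1.134, -0.082], TCP at [0.275, -0.561, 0.223] pointing down, gripper open.
Joint ranges: [-2.95, 2.95], [-0.29, 1.99], [-1.47, 1.44], [0.14, 2.54], [-1.03, 4.17], [0.13, 1.85], [-2.86, 2.86]. Speed limits (rad/s): [2.39, 2.39, 3.01, 3.01, 3.14, 3.14, 3.14].

INTERFACE

Orientations are given as a rotation vector (axis times angle).
In Python, from bench import sense, get_image, camera_info, job, manip gives the robot as it stands. The module is installed in compiled form; this text tells all that it offers.
- The arm moves only by the tool arm_command, never from a script. Its argument "increments" is a list that holds one entry, the list of rows, each a list of 5 numbers: the shift along the tool's x, y, z in mm, then the turn about the tool's z in rad, then the opening, from 0 (shut) to 1 (fully open). A call has 1 to 20 rows; each row shifts and turns the commanded pose from where the row before left it, along the tool's axes as they then stand; what a row does not reach is not made up. A row lasts 1/12 s, in which the tool goes at most 41.7 mm and 7.16 degrees, less where a joint would pass 70% of its speed; a pose out of reach is approached as far as the arm can. A call with a gripper value outside its range is refused whole. The fingers move at their own pace and stop on an object; "squeeze" is the grip in N (left out, the last holds). Time passes only in rows, so rows that do not move let the fingers close. It gives the time, the measured TCP pose, the force, the opening and the grip force at its end, in the units of the state.
- sense(): the state, without advancing time (a new reading comes with each control period).
- get_image(name): name is "side" or "top" or "wrist"; returns the picture (480x640x3 uint8, red, green, blue); there is no depth.
- camera_info(name): a dict with "vertical_fov" (degrees; the focal length in pixels is half the picture's height over the tangent of half this angle, whatever the lens; pixels are square), "cx", "cy" (the principal point, pixels), "cam_to_world" (4x4, takes a point from camera to world coordinates). Camera axes: x right, y up, looking along -z (the intrinsics and any distortion apply to the point x, -y, -z); pixel columns grow to the right and rows downward; lengths in m; the calibration is good to about 2 mm. A picture is of the moment at which its call begins: read the wrist's pose just before it. camera_info takes no time and is no camera call; for the wrist camera it gives the pose at the moment of the call.
- job.finish_job(): hands the job in; it is judged then, once.
The state is a dict: "time": time; "joints": joint angles; "dq": joint speeds; "effort": joint torques, N m; "tool_pos": TCP position; "tcp_rot": TCP orientation; "force": force on the tool from outside, world axes, zero at the start; "moment": the same for the moment, N m; "grip_width": opening from 0.0 (shut) to 1.0 (fully open); "finger_force": force on a finger pad.
Only numpy, scipy, OpenCV 4.12 (cv2) and the standard library are available. Lean on these libraries where they do the work, as an engineer would, in place of code of your own. Each camera call takes 0.05 s, during which the arm holds its last target. There are 200 camera calls.

TASK

Nest the yellow sieve squarely into the blue one on the shaker, then take the lid by its knob, set it fully home in the yellow sieve and press it straight down with a steady push of about 10 newtons so that I can close the side clamps. Finish while still holding the lid down with that push: do not let go, do not ram the stack, and leave the green sieve and everything else where they stand.

Things in the scene. Friction and masses are not known exactly. Their poses are not given: they have to be found in the camera images.
- sieve_yellow: Yellow round plastic sieve, open top, mesh floor: frame 64 mm outside and 56 mm inside diameter, 40 mm tall overall; below a flat shoulder at 12 mm height a 49 mm skirt (tapering to 45 mm) goes into the sieve below. Origin: centre of its underside, z up. Nested, its origin is 28 mm above that of the sieve below. Loose on the bench, about 0.12 kg.
- sieve_blue: Blue sieve, same shape and size as the yellow one, already nested loosely in the steel pan on the shaker; its rim is 40 mm above its origin.
- sieve_green: Green sieve, same shape and size, loose on the bench: not needed, leave it alone.
- lid: Loose grey lid, 0.08 kg, knob up: flange 64 mm diameter from 10 to 16 mm above its origin; below it a 49 mm plug (tapering to 45 mm) that enters a sieve's mouth; on top a black knob 26 mm diameter, from 16 to 46 mm above the origin. Origin: centre of the plug's underside, z up. Seated, its origin is 30 mm above the origin of the sieve that it closes.
- shaker: Grey sieve shaker fixed to the bench, 200 x 250 mm, housing 86 mm tall. Origin: centre of its underside; control panel on its -x face. Two open side clamps (posts 22 x 8 mm, 175 mm above the bench) stand on its deck 85 mm to the +y and -y sides of the stack: fingers closing along the shaker's x have the most room.
- pan_rim (a point): Centre of the top rim of the steel pan (64 mm outside, 56 mm inside) fixed to the shaker's sprung deck, 141 mm above the bench at rest; moves down with the deck. The blue sieve's origin sits 12 mm below this point.
- deck (a joint): How far the shaker's sprung deck, with pan and stack, is pressed down, in m: 0 at rest, stop at 0.018. The spring is preloaded: the deck starts to move under about 4 N in all (weight of sieves and lid, about 3 N, plus the push), then sinks 1 mm per further newton: a push of 10 N sinks it about 9 mm.
- amber_bottle: Amber reagent bottle, 90 mm diameter, 200 mm tall, bystander. Origin: centre of its underside.
- sample_jar: Clear jar with white cap, 64 mm diameter, 80 mm tall, bystander. Origin: centre of its underside.
- flask: Glass conical flask, 84 mm diameter, 140 mm tall, bystander. Origin: centre of its underside.
- mortar: White porcelain bowl, 90 mm diameter, 50 mm tall, bystander. Origin: centre of its underside.
- brush: Sieve brush lying on the bench, 170 mm long along its x, bystander. Origin: middle of its underside.

How it is judged:
By the outcome, as a careful person would: the job done as asked, in the order asked, and still so for the second after the job is handed in, while the arm keeps its last pose, push and grip.
It also fails if it takes over 58 s, if anything falls off the work surface, if the arm or the gripper's body presses on something with over 40 N, if the wrist force passes 120 N, or if a joint passes its speed limit or range.

## Working session

There is one attempt and no reset: what is moved stays moved. The work goes in short steps, Python scripts to look and compute and a tool call to move; the robot and the scene stay as the last step left them, time stands still between calls to the robot, and variables do not carry over. Pictures are saved under pics/ and viewed, at most 10 in all, crops included, and the job is handed in when it is done.

Besides the shell and the picture viewer there is one more tool, called after "Emit:" as name([rows], argument=value, ...), one row to a line, values as JSON. arm_command: Moves the arm, as the interface text tells. Its arguments: {"type":"object","properties":{"increments":{"type":"array","items":{"type":"array","items":{"type":"array","items":{"type":"number"}}}},"squeeze":{"type":"number"}},"required":["increments"]}

```bash
mkdir -p pics; ls; python3 - <<'E'
from bench import sense,get_image,camera_info,manip
import cv2,numpy as np
np.set_printoptions(precision=4,suppress=True)
s=sense();print({k:np.round(v,3) for k,v in s.items()});print(manip.hold_point_z)
for n in ("top","side"):
    c=camera_info(n);print(n,c);cv2.imwrite(f"pics/{n}0.png",get_image(n)[:,:,::-1])
E
```

```text
pics
{'time': np.float64(0.0), 'joints': array([ 1.047,  0.412, -0.013,  1.597,  0.006,  1.134, -0.082]), 'dq': array([ 0.   ,  0.001, -0.001,  0.   ,  0.   , -0.   , -0.001]), 'effort': array([  0.   , -58.795,   0.642, -29.108,  -0.054,   0.018,   0.   ]), 'tool_pos': array([ 0.275, -0.561,  0.222]), 'tcp_rot': array([-3.059, -0.709,  0.001]), 'force': array([0.192, 0.596, 0.388]), 'moment': array([-0.045, -0.039, -0.005]), 'finger_force': np.float64(0.0), 'grip_width': np.float64(1.003)}
0.0187
top {'vertical_fov': 42.71534919385633, 'cx': 315.4122841369883, 'cy': 231.0711690891045, 'cam_to_world': array([[ 0.0351,  0.9766, -0.2121,  0.2839],
       [-0.9994,  0.0344, -0.0069,  0.0505],
       [ 0.0006,  0.2122,  0.9772,  1.5204],
       [ 0.    ,  0.    ,  0.    ,  1.    ]])}
side {'vertical_fov': 50.40623924893205, 'cx': 317.3291209021586, 'cy': 242.06998217068065, 'cam_to_world': array([[-0.8314,  0.2706, -0.4853,  0.0066],
       [-0.5556, -0.4008,  0.7284,  0.8887],
       [ 0.0026,  0.8753,  0.4836,  0.6618],
       [ 0.    ,  0.    ,  0.    ,  1.    ]])}
```

View pics/top0.png

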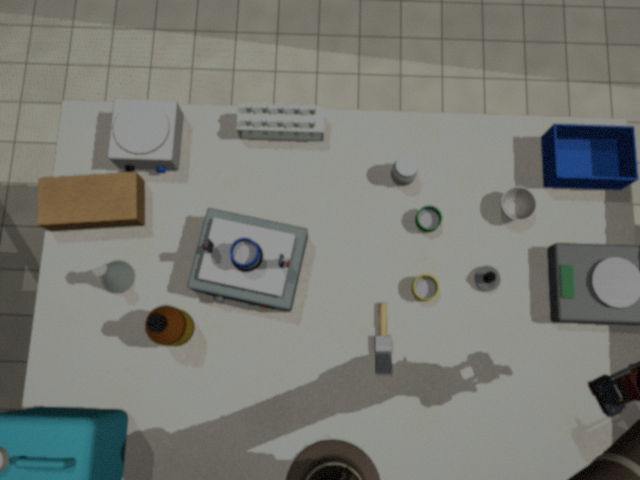

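View pics/side0.png

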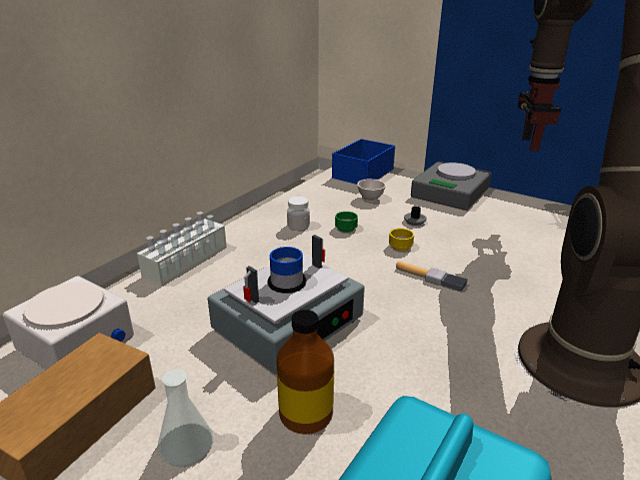

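```bash
cat > h.py <<'E'
from bench import sense,get_image,camera_info
import cv2,numpy as np
from scipy.spatial.transform import Rotation as R
np.set_printoptions(precision=4,suppress=True)
def foc(c): return 240/np.tan(np.radians(c["vertical_fov"]/2))
def ray(c,uv):
    f=foc(c);M=c["cam_to_world"];uv=np.atleast_2d(uv)
    d=np.c_[(uv[:,0]-c["cx"])/f,-(uv[:,1]-c["cy"])/f,-np.ones(len(uv))]@M[:3,:3].T
    return M[:3,3],d
def onz(c,uv,z):
    o,d=ray(c,uv);return o+d*((z-o[2])/d[:,2])[:,None]
def proj(c,P):
    M=c["cam_to_world"];p=(np.atleast_2d(P)-M[:3,3])@M[:3,:3];f=foc(c)
    return np.c_[c["cx"]-f*p[:,0]/p[:,2],c["cy"]+f*p[:,1]/p[:,2]]
def intool(P):
    s=sense();return R.from_rotvec(s["tcp_rot"]).inv().apply(np.atleast_2d(P)-s["tool_pos"])*1000
E
python3 - <<'E'
from h import *
c=camera_info("top")
for n,uv,z in (("yellow",(425.5,287),.04),("green",(428.5,218),.04),("lidknob",(489,276),.046),("blue",(245.5,254),.169),("clampL",(208,243),.175),("clampR",(286,259),.175),("jar",(405,165),.08),("brush",(384,340),.02),("mortar",(518,203),.05)):
    print(n,onz(c,uv,z)[0])
c=camera_info("side")
for n,uv,z in (("yellow",(401,234),.04),("green",(346,217),.04),("lidknob",(416,208),.046),("blue",(286,256),.169)):
    print(n,onz(c,uv,z)[0])
c=camera_info("wrist");print(c);s=sense();T=R.from_rotvec(s["tcp_rot"]);print(T.as_matrix())
M=c["cam_to_world"];print("cam in tool",T.inv().apply(M[:3,3]-s["tool_pos"]),T.inv().as_matrix()@M[:3,:3])
cv2.imwrite("pics/w0.png",get_image("wrist")[:,:,::-1])
E
```

```text
yellow [ 0.4761 -0.2102  0.04  ]
green [ 0.6482 -0.2182  0.04  ]
lidknob [ 0.5075 -0.3629  0.046 ]
blue [0.5193 0.2144 0.169 ]
clampL [0.5402 0.2988 0.175 ]
clampR [0.5102 0.1231 0.175 ]
jar [ 0.7704 -0.1537  0.08  ]
brush [ 0.347  -0.1135  0.02  ]
mortar [ 0.6918 -0.4381  0.05  ]
yellow [ 0.4745 -0.2057  0.04  ]
green [ 0.6445 -0.2117  0.04  ]
lidknob [ 0.5033 -0.3626  0.046 ]
blue [0.5201 0.2253 0.169 ]
{'vertical_fov': 67.31041684506019, 'cx': 323.71699217945957, 'cy': 242.06610721768413, 'cam_to_world': array([[ 0.4407,  0.8541,  0.2763,  0.3521],
       [-0.8977,  0.42  ,  0.1334, -0.524 ],
       [-0.002 , -0.3068,  0.9518,  0.3834],
       [ 0.    ,  0.    ,  0.    ,  1.    ]])}
[[ 0.8979  0.4402 -0.0007]
 [ 0.4402 -0.8979  0.0012]
 [-0.0001 -0.0014 -1.    ]]
cam in tool [ 0.0855  0.0007 -0.1615] [[ 0.0005  0.9518  0.3067]
 [ 1.     -0.0007  0.0005]
 [ 0.0006  0.3067 -0.9518]]
```

View pics/w0.png

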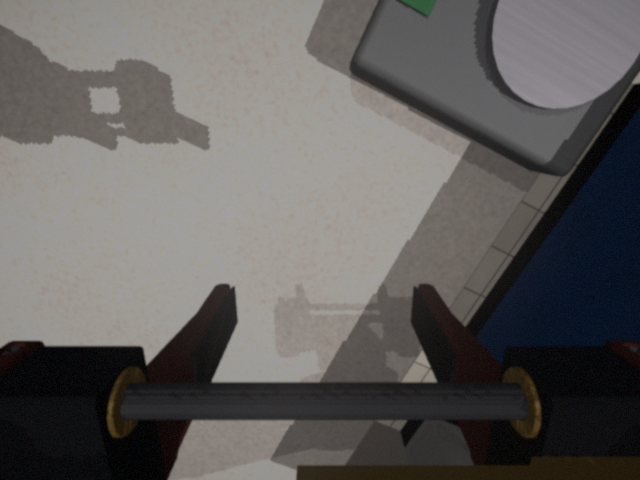

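The top view shows the yellow sieve at (425,288), green at (428,219), the lid at (487,278), the blue rim at (246,254) and the clamps at (208,243) and (286,259). The wrist view shows only bench, the scale and the fingers. I'll turn the tool so the fingers close along the shaker's x, then hover over yellow.

Emit:
arm_command([
  [[0, 0, 0, -0.118, 1], [0, 0, 0, -0.118, 1], [0, 0, 0, -0.118, 1], [0, 0, 0, -0.118, 1], [0, 0, 0, -0.118, 1], [0, 0, 0, -0.118, 1], [0, 0, 0, -0.118, 1], [0, 0, 0, -0.118, 1]],
])

```text
time: 0.82
tool_pos: [0.275, -0.561, 0.2223]
tcp_rot: [-2.397, -2.03, -0.0]
force: [-0.0, -0.1, 0.5]
grip_width: 0.998
finger_force: 0.0
```

Emit:
arm_command([
  [[16, 6, 2, 0, 1], [32, 11.5, 5, 0, 1], [32, 11.5, 5, 0, 1], [32, 11.5, 5, 0, 1], [32, 11.5, 5, 0, 1], [32, 11.5, 5, 0, 1], [32, 11.5, 5, 0, 1], [32, 11.5, 5, 0, 1], [32, 11.5, 5, 0, 1], [32, 11.5, 5, 0, 1], [32, 11.5, 5, 0, 1], [32, 11.5, 5, 0, 1], [14, 5.5, 3, 0, 1], [0, 0, 0, 0, 1], [0, 0, 0, 0, 1], [0, 0, 0, 0, 1]],
])

```text
time: 2.15
tool_pos: [0.4755, -0.2094, 0.1626]
tcp_rot: [2.404, 2.022, -0.001]
force: [-0.5, -0.1, -0.2]
grip_width: 0.999
finger_force: 0.0
```

```bash
python3 - <<'E'
from h import *
s=sense();print(s["time"],s["tool_pos"],s["force"],R.from_rotvec(s["tcp_rot"]).as_matrix())
cv2.imwrite("pics/w1.png",get_image("wrist")[:,:,::-1]);c=camera_info("wrist")
print(intool([[.4753,-.208,.04],[.5193,.2144,.169]]))
print(proj(c,[.4753,-.208,.04]))
E
```

```text
2.15 [ 0.4755 -0.2094  0.1626] [-0.5332 -0.0918 -0.1941] [[ 0.1712  0.9852 -0.0006]
 [ 0.9852 -0.1712 -0.0006]
 [-0.0007 -0.0005 -1.    ]]
[[  1.8262  -0.3116 122.6331]
 [425.4046 -29.7215  -6.6541]]
[[322.1724 232.1412]]
```

View pics/w1.png

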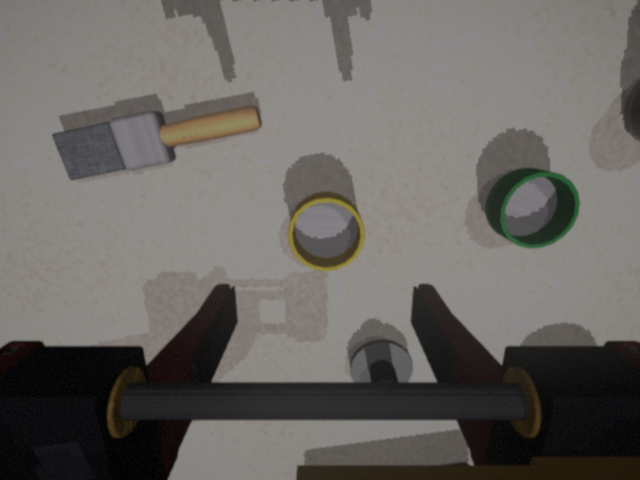

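Wrist view: the yellow rim is centred at about (327,232), green at (540,208), the lid at (380,362) and the brush at upper left. Next I fit the rim circle on its height plane.

```bash
cat >> h.py <<'E'
from scipy.optimize import least_squares
def rim(c,im,hue,z,p0,r=.030,rad=.05,vmin=None,floss=.002):
    """centre of an annular rim (mean radius r) at height z near p0, colour by hue range (cv2 0..179)"""
    h=cv2.cvtColor(im,cv2.COLOR_RGB2HSV).astype(int)
    v,u=np.nonzero((h[...,0]>=hue[0])&(h[...,0]<=hue[1])&(h[...,1]>90)&(h[...,2]>(vmin or 60)))
    P=onz(c,np.c_[u,v],z)[:,:2];P=P[np.linalg.norm(P-p0[:2],axis=1)<rad]
    q=least_squares(lambda q:np.linalg.norm(P-q[:2],axis=1)-q[2],[*p0[:2],r],loss="soft_l1",f_scale=floss)
    res=np.linalg.norm(P-q.x[:2],axis=1)-q.x[2]
    return q.x,len(P),res.std()
E
python3 - <<'E'
from h import *
im=cv2.imread("pics/w1.png")[:,:,::-1].copy();c=camera_info("wrist")
h=cv2.cvtColor(im,cv2.COLOR_RGB2HSV);print(h[230:234,286:300].tolist()[0],h[266,320:330].tolist())
for vm in (80,110,140): 
  x,n,s=rim(c,im,(20,35),.04,np.array([.475,-.21]),vmin=vm);print(vm,x,n,s,intool([*x[:2],.014]))
for vm in (60,80): print("green",rim(c,im,(45,85),.04,np.array([.647,-.218]),vmin=vm))
E
```

```text
[[12, 25, 134], [17, 38, 128], [21, 88, 127], [24, 144, 136], [25, 160, 142], [26, 158, 140], [26, 158, 124], [25, 134, 93], [23, 99, 72], [20, 57, 80], [9, 21, 86], [170, 9, 86], [160, 8, 92], [143, 10, 105]] [[24, 148, 102], [23, 143, 96], [24, 139, 90], [22, 129, 85], [22, 126, 81], [23, 136, 79], [23, 135, 81], [23, 135, 85], [24, 136, 90], [23, 141, 92]]
80 [ 0.4779 -0.2107  0.0296] 1074 0.001238469943876383 [[ -0.3303   2.7371 148.6335]]
110 [ 0.4779 -0.2111  0.0297] 875 0.0009682030495402957 [[ -0.8159   2.7561 148.6338]]
140 [ 0.4779 -0.2117  0.0299] 335 0.0004393912211964495 [[ -1.3028   2.9132 148.6341]]
green (array([ 0.6502, -0.2202,  0.0295]), 883, np.float64(0.0009488794897183905))
green (array([ 0.6505, -0.2205,  0.0296]), 671, np.float64(0.0007169254644482777))
```

Emit:
arm_command([
  [[-0.5, 1.4, 10, 0, 1], [-0.5, 1.4, 20, 0, 1], [0, 0, 25, 0, 1], [0, 0, 25, 0, 1], [0, 0, 25, 0, 1], [0, 0, 20, 0, 1], [0, 0, 12, 0, 1], [0, 0, 7, 0, 1], [0, 0, 4, 0, 1], [0, 0, 0, 0, 1], [0, 0, 0, 0, 1]],
])

```text
time: 3.12
tool_pos: [0.4792, -0.21, 0.0153]
tcp_rot: [2.402, 2.023, 0.001]
force: [0.4, -0.2, 0.7]
grip_width: 1.005
finger_force: 0.0
```

Emit:
arm_command([
  [[0, 0, 0, 0, 0.65], [0, 0, 0, 0, 0.6], [0, 0, 0, 0, 0.6], [0, 0, 0, 0, 0.6], [0, 0, 0, 0, 0.6], [0, 0, 0, 0, 0.6]],
], squeeze=12)

```text
time: 3.62
tool_pos: [0.4787, -0.2098, 0.015]
tcp_rot: [2.403, 2.023, -0.0]
force: [-1.6, 0.1, 6.0]
grip_width: 0.719
finger_force: 12.0
```

Emit:
arm_command([
  [[0, 0, -4, 0, 0.6], [0, 0, -10, 0, 0.6], [0, 0, -20, 0, 0.6], [0, 0, -30, 0, 0.6], [0, 0, -30, 0, 0.6], [0, 0, -30, 0, 0.6], [0, 0, -30, 0, 0.6], [0, 0, -30, 0, 0.6], [10, -1, -30, 0, 0.6], [20, -2, -20, 0, 0.6], [30, -3, -11, 0, 0.6], [30, -3, 0, 0, 0.6], [30, -3, 0, 0, 0.6], [30, -3, 0, 0, 0.6]],
])

```text
time: 4.78
tool_pos: [0.4892, -0.0579, 0.2608]
tcp_rot: [2.402, 2.023, 0.001]
force: [-0.1, 0.4, -1.5]
grip_width: 0.717
finger_force: 12.0
```

Emit:
arm_command([
  [[30, -3, 0, 0, 0.6], [30, -3, 0, 0, 0.6], [30, -3, 0, 0, 0.6], [30, -3, 0, 0, 0.6], [30, -3, 0, 0, 0.6], [20, -2, 0, 0, 0.6], [10, -1, 0, 0, 0.6], [0, 0, 0, 0, 0.6], [0, 0, 0, 0, 0.6], [0, 0, 0, 0, 0.6]],
])

```text
time: 5.62
tool_pos: [0.5024, 0.1192, 0.2596]
tcp_rot: [2.404, 2.021, -0.001]
force: [0.3, -0.5, -1.0]
grip_width: 0.721
finger_force: 12.0
```

```bash
python3 - <<'E'
from h import *
s=sense();print(s["time"],s["tool_pos"],s["force"],s["moment"],s["grip_width"])
im=get_image("wrist");cv2.imwrite("pics/w2.png",im[:,:,::-1]);c=camera_info("wrist")
p=s["tool_pos"]
print("yellow in tool",[ (lambda q:(q[0],q[1:],intool([*q[0][:2],p[2]+.025])))(rim(c,im,(20,35),p[2]+.025,p[:2],vmin=v)) for v in (80,110)])
for v in (60,90): print("blue",rim(c,im,(100,130),.169,np.array([.52,.218]),vmin=v))
E
```

```text
5.6167 [0.5024 0.1192 0.2596] [ 0.3038 -0.5286 -0.9635] [ 0.0074 -0.0905 -0.0054] 0.7213579544509813
yellow in tool [(array([0.5033, 0.1189, 0.0296]), (2970, np.float64(0.0023870858614616682)), array([[ -0.1065,   0.9068, -25.0038]])), (array([0.5031, 0.1182, 0.0295]), (2070, np.float64(0.0009382753641682957)), array([[ -0.803 ,   0.8461, -25.0032]]))]
blue (array([0.5269, 0.2193, 0.0293]), 1927, np.float64(0.001338699138958208))
blue (array([0.5272, 0.2197, 0.0297]), 1089, np.float64(0.0008044105681025399))
```

View pics/w2.png

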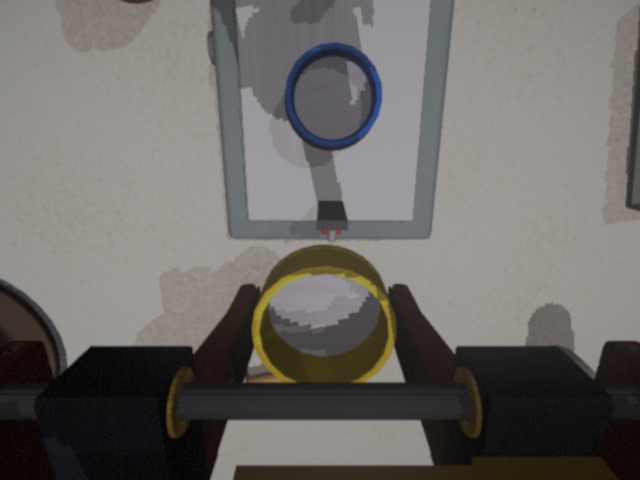

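The blue rim is centred at (334,97), the yellow sieve is upright in the grip with its rim at about (324,330), and the near clamp is at (332,213). I'll move part of the way and measure again.

Emit:
arm_command([
  [[10, 2, 5, 0, 0.6], [20, 2, 5, 0, 0.6], [15, 2, 5, 0, 0.6], [0, 0, 0, 0, 0.6], [0, 0, 0, 0, 0.6], [0, 0, 0, 0, 0.6]],
])

```text
time: 6.17
tool_pos: [0.5159, 0.1635, 0.2444]
tcp_rot: [2.404, 2.023, -0.001]
force: [-0.0, -0.4, -1.2]
grip_width: 0.715
finger_force: 12.0
```

```bash
python3 - <<'E'
from h import *
s=sense();print(s["time"],s["tool_pos"],s["force"])
im=get_image("wrist");cv2.imwrite("pics/w3.png",im[:,:,::-1]);c=camera_info("wrist")
p=s["tool_pos"]
y=[rim(c,im,(20,35),p[2]+.025,p[:2],rad=.034,vmin=v)[0] for v in (80,110,130)]
b=[rim(c,im,(100,130),.169,np.array([.527,.2195]),vmin=v)[0] for v in (60,90)]
print(np.array(y),np.array(b))
for q in y: print("y tool",intool([*q[:2],.2]))
for q in b: print("b tool",intool([*q[:2],.169]),"yaw",sense()["tcp_rot"])
E
```

```text
6.1667 [0.5159 0.1635 0.2444] [-0.0103 -0.4349 -1.2154]
[[0.5168 0.1627 0.0295]
 [0.5167 0.1624 0.0295]
 [0.5167 0.162  0.0295]] [[0.5275 0.2204 0.0289]
 [0.5272 0.2196 0.0297]]
y tool [[-0.4611  0.8584 44.6218]]
y tool [[-0.796   0.8359 44.622 ]]
y tool [[-1.1577  0.869  44.6223]]
b tool [[58.2714  1.4824 75.5827]] yaw [ 2.4039  2.0218 -0.0007]
b tool [[57.442   1.4028 75.5832]] yaw [ 2.4039  2.0218 -0.0007]
```

Emit:
arm_command([
  [[10, 0.5, 0, 0, 0.6], [20, 0, 0, 0, 0.6], [20, 0, 0, 0, 0.6], [8.5, 0, 0, 0, 0.6], [0, 0, 5, 0, 0.6], [0, 0, 10, 0, 0.6], [0, 0, 12, 0, 0.6], [0, 0, 12, 0, 0.6], [0, 0, 10, 0, 0.6], [0, 0, 6, 0, 0.6], [0, 0, 4, 0, 0.6], [0, 0, 3, 0, 0.6], [0, 0, 2, 0, 0.6], [0, 0, 0, 0, 0.6], [0, 0, 0, 0, 0.6], [0, 0, 0, 0, 0.6]],
])

```text
time: 7.55
tool_pos: [0.5266, 0.2221, 0.1811]
tcp_rot: [2.403, 2.023, 0.001]
force: [0.1, -0.0, -1.2]
grip_width: 0.718
finger_force: 12.0
```

```bash
python3 - <<'E'
from h import *
s=sense();print(s["time"],s["tool_pos"],s["force"],s["moment"])
im=get_image("wrist");c=camera_info("wrist");p=s["tool_pos"]
for v in (80,110):
  q=rim(c,im,(20,35),p[2]+.025,p[:2],rad=.034,vmin=v)[0];print(q,intool([*q[:2],.2]))
i2=get_image("side");a=cv2.resize(i2[180:330,210:370],None,fx=3,fy=3,interpolation=cv2.INTER_CUBIC)
cv2.imwrite("pics/s4.png",a[:,:,::-1])
E
```

```text
7.55 [0.5266 0.2221 0.1811] [ 0.147  -0.0319 -1.2036] [-0.0064 -0.0557  0.0538]
[0.5274 0.2217 0.0295] [[ -0.2725   0.8949 -18.9432]]
[0.5272 0.2213 0.0294] [[ -0.6434   0.8219 -18.9434]]
```

View pics/s4.png

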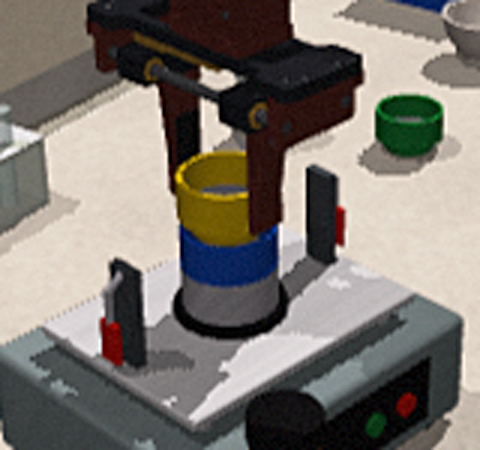

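The side view shows yellow just entering blue, about 1 to 1.5 mm too far toward +y, which agrees with the wrist fit. I'll correct that and lower gently.

Emit:
arm_command([
  [[-1.5, 0, 0, 0, 0.6], [0, 0, 2, 0, 0.6], [0, 0, 2, 0, 0.6], [0, 0, 1.5, 0, 0.6], [0, 0, 1, 0, 0.6], [0, 0, 0.7, 0, 0.6], [0, 0, 0, 0, 0.6], [0, 0, 0, 0, 0.6]],
])

```text
time: 8.32
tool_pos: [0.5261, 0.2205, 0.1734]
tcp_rot: [-2.403, -2.024, 0.0]
force: [-0.4, 0.9, -0.5]
grip_width: 0.72
finger_force: 12.0
```

Emit:
arm_command([
  [[0, 0, 0.6, 0, 0.6], [0, 0, 0.6, 0, 0.6], [0, 0, 0, 0, 0.6], [0, 0, 0, 0, 0.6]],
])

```text
time: 8.65
tool_pos: [0.5261, 0.2205, 0.1723]
tcp_rot: [2.403, 2.024, 0.0]
force: [0.3, -0.3, -1.0]
grip_width: 0.716
finger_force: 12.0
```

Emit:
arm_command([
  [[0, 0, 0.7, 0, 0.6], [0, 0, 0.7, 0, 0.6], [0, 0, 0, 0, 0.6], [0, 0, 0, 0, 0.6]],
])

```text
time: 8.98
tool_pos: [0.5261, 0.2205, 0.1711]
tcp_rot: [2.403, 2.023, 0.0]
force: [-1.2, -0.5, 4.1]
grip_width: 0.72
finger_force: 12.0
```

Emit:
arm_command([
  [[0, 0, 0.6, 0, 0.6], [0, 0, 0, 0, 0.6], [0, 0, 0, 0, 0.6]],
])

```text
time: 9.23
tool_pos: [0.5261, 0.2205, 0.1704]
tcp_rot: [2.403, 2.024, 0.0]
force: [-1.6, -0.4, 3.4]
grip_width: 0.723
finger_force: 12.0
```

Emit:
arm_command([
  [[0, 0, -0.5, 0, 0.8], [0, 0, 0, 0, 1], [0, 0, 0, 0, 1], [0, 0, 0, 0, 1], [0, 0, 0, 0, 1], [0, 0, -5, 0, 1], [0, 0, -15, 0, 1], [0, 0, -25, 0, 1], [0, 0, -25, 0, 1], [0, 0, -15, 0, 1], [0, 0, -5, 0, 1], [0, 0, 0, 0, 1], [0, 0, 0, 0, 1]],
])

```text
time: 10.32
tool_pos: [0.5259, 0.2202, 0.2601]
tcp_rot: [2.403, 2.023, -0.001]
force: [-0.1, 0.1, -0.3]
grip_width: 1.005
finger_force: 0.0
```

```bash
python3 - <<'E'
from h import *
s=sense();print(s["time"],s["tool_pos"],s["force"],s["moment"])
im=get_image("wrist");c=camera_info("wrist")
for z in (.195,.197,.199): print(rim(c,im,(20,35),z,s["tool_pos"][:2],rad=.034,vmin=100))
i2=get_image("side");a=cv2.resize(i2[200:330,210:370],None,fx=3,fy=3,interpolation=cv2.INTER_CUBIC)
b=cv2.resize(im[130:330,200:450],(480,384))
cv2.imwrite("pics/s5.png",np.vstack([a,b])[:600,:,::-1] if 0 else np.hstack([a,cv2.resize(b,(320,390))])[:,:,::-1])
print(intool([.5055,-.363,.046]))
E
```

```text
10.3167 [0.5259 0.2202 0.2601] [-0.0533  0.1161 -0.275 ] [-0.0488 -0.0672 -0.0466]
(array([0.5264, 0.2187, 0.0298]), 1385, np.float64(0.001038508914481974))
(array([0.5266, 0.2195, 0.0295]), 1385, np.float64(0.0010293215409956599))
(array([0.5267, 0.2202, 0.0293]), 1385, np.float64(0.001020134168869775))
[[-577.74     79.8112  213.9442]]
```

View pics/s5.png

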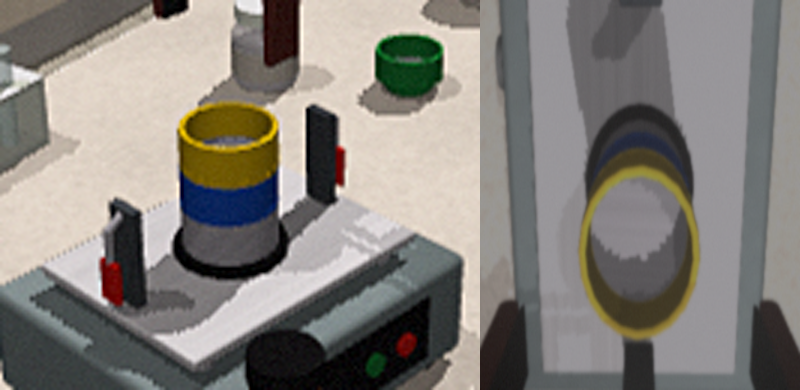

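Yellow is nested level and centred: in the side crop all rims line up at columns 178–278, and the wrist crop is concentric. Next, the lid.

Emit:
arm_command([
  [[-10, 1, 0, 0, 1], [-22, 3, 0, 0, 1], [-34, 5, 0, 0, 0.7], [-34, 5, 0, 0, 0.7], [-34, 5, 0, 0, 0.7], [-34, 5, 0, 0, 0.7], [-34, 5, 0, 0, 0.7], [-34, 5, 0, 0, 0.7], [-34, 5, 0, 0, 0.7], [-34, 5, 0, 0, 0.7], [-34, 5, 0, 0, 0.7], [-34, 5, 0, 0, 0.7], [-34, 5, 10, 0, 0.7], [-34, 5, 15, 0, 0.7], [-34, 5, 15, 0, 0.7], [-34, 5, 15, 0, 0.7], [-34, 5, 15, 0, 0.7], [-22, 1, 10, 0, 0.7], [-14, 0, 5, 0, 0.7]],
])

```text
time: 12.0
tool_pos: [0.5037, -0.366, 0.1728]
tcp_rot: [-2.404, -2.017, 0.003]
force: [0.3, 0.8, 0.9]
grip_width: 0.701
finger_force: 0.0
```

Emit:
arm_command([
  [[0, 0, 0, 0, 0.7], [0, 0, 0, 0, 0.7], [0, 0, 0, 0, 0.7]],
])

```text
time: 12.25
tool_pos: [0.5074, -0.3607, 0.1765]
tcp_rot: [2.401, 2.026, 0.002]
force: [-0.0, 0.2, 0.4]
grip_width: 0.702
finger_force: 0.0
```

```bash
python3 - <<'E'
from h import *
s=sense();print(s["time"],s["tool_pos"],s["force"],s["grip_width"])
im=get_image("wrist");c=camera_info("wrist")
p=proj(c,[[.5055,-.363,.046],[.5055,-.363,.016]]);print(p,c["cx"],c["cy"],foc(c))
cv2.imwrite("pics/w6raw.png",im[:,:,::-1])
u,v=p[0].astype(int);print(u,v)
a=cv2.resize(im[v-90:v+110,u-100:u+100],None,fx=3,fy=3,interpolation=cv2.INTER_CUBIC);cv2.imwrite("pics/w6.png",a[:,:,::-1])
E
```

```text
12.25 [ 0.5074 -0.3607  0.1765] [-0.0217  0.1757  0.4347] 0.7020254395422095
[[320.3491 234.6787]
 [320.613  225.403 ]] 323.71699217945957 242.06610721768413 360.47499032014304
320 234
```

View pics/w6.png

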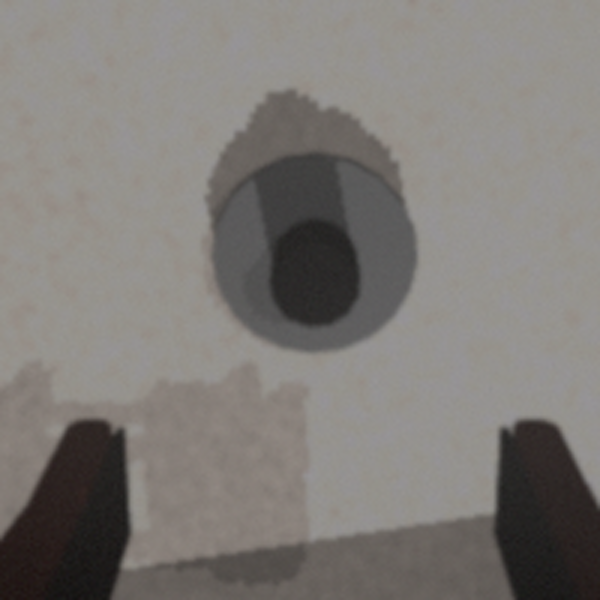

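Flange ellipse is centred at px (324.7,228) and the knob top at about (325.3,237.7). The lid stands upright between the fingers.

```bash
python3 - <<'E'
from h import *
c=camera_info("wrist")
for uv,z in (((324.7,228),.016),((325.3,237.7),.046)):
  P=onz(c,uv,z)[0];print(P,intool(P))
for q in((211,252),(417,252)): print(onz(c,np.array(q)/3+[220,144],.016))
E
```

```text
[ 0.5088 -0.3661  0.016 ] [[ -5.2761   1.8066 160.7761]]
[ 0.5092 -0.3663  0.046 ] [[ -5.4435   2.2582 130.7766]]
[[ 0.4774 -0.3608  0.016 ]]
[[ 0.5402 -0.3714  0.016 ]]
```

Emit:
arm_command([
  [[-2.5, 1, 10, 0, 0.7], [-2.8, 0.5, 20, 0, 0.7], [0, 0, 28, 0, 0.7], [0, 0, 28, 0, 0.7], [0, 0, 26, 0, 0.7], [0, 0, 18, 0, 0.7], [0, 0, 12, 0, 0.7], [0, 0, 8, 0, 0.7], [0, 0, 4, 0, 0.7], [0, 0, 2, 0, 0.7], [0, 0, 0, 0, 0.7], [0, 0, 0, 0, 0.7]],
])

```text
time: 13.3
tool_pos: [0.5078, -0.3685, 0.0208]
tcp_rot: [2.402, 2.023, 0.001]
force: [0.2, -0.6, 0.9]
grip_width: 0.703
finger_force: 0.0
```

Emit:
arm_command([
  [[0, 0, 0, 0, 0.4], [0, 0, 0, 0, 0.25], [0, 0, 0, 0, 0.2], [0, 0, 0, 0, 0.2], [0, 0, 0, 0, 0.2], [0, 0, 0, 0, 0.2]],
], squeeze=25)

```text
time: 13.8
tool_pos: [0.5072, -0.3682, 0.0198]
tcp_rot: [2.403, 2.023, 0.0]
force: [-0.2, -0.1, 0.7]
grip_width: 0.294
finger_force: 25.0
```

Emit:
arm_command([
  [[0, 0, -5, 0, 0.2], [0, 0, -12, 0, 0.2], [0, 0, -22, 0, 0.2], [0, 0, -30, 0, 0.2], [0, 0, -30, 0, 0.2], [0, 0, -30, 0, 0.2], [0, 0, -30, 0, 0.2], [5, -1, -30, 0, 0.2], [15, -2, -30, 0, 0.2], [25, -4, -20, 0, 0.2], [30, -5, -11, 0, 0.2], [30, -5, 0, 0, 0.2], [30, -5, 0, 0, 0.2], [30, -5, 0, 0, 0.2], [30, -5, 0, 0, 0.2], [30, -5, 0, 0, 0.2], [30, -5, 0, 0, 0.2]],
])

```text
time: 15.22
tool_pos: [0.5087, -0.1082, 0.271]
tcp_rot: [2.402, 2.023, 0.001]
force: [-0.2, 0.6, -0.6]
grip_width: 0.288
finger_force: 25.0
```

Emit:
arm_command([
  [[30, -5, 0, 0, 0.2], [30, -5, 0, 0, 0.2], [30, -5, 0, 0, 0.2], [30, -5, 0, 0, 0.2], [30, -5, 0, 0, 0.2], [30, -5, 0, 0, 0.2], [30, -5, 0, 0, 0.2], [25, -4, 0, 0, 0.2], [20, 0, 0, 0, 0.2], [10, 0, 0, 0, 0.2], [0, 0, 0, 0, 0.2], [0, 0, 0, 0, 0.2], [0, 0, 0, 0, 0.2], [0, 0, 0, 0, 0.2]],
])

```text
time: 16.38
tool_pos: [0.516, 0.1562, 0.2698]
tcp_rot: [2.405, 2.02, -0.001]
force: [0.2, 0.4, 0.2]
grip_width: 0.293
finger_force: 25.0
```

```bash
python3 - <<'E'
from h import *
s=sense();print(s["time"],s["tool_pos"],s["force"],s["moment"],s["grip_width"])
im=get_image("wrist");c=camera_info("wrist")
for v in (80,110):
  q=rim(c,im,(20,35),.197,np.array([.5266,.2195]),rad=.04,vmin=v);print(q,intool([*q[0][:2],.197]))
cv2.imwrite("pics/w7.png",im[:,:,::-1])
E
```

```text
16.3833 [0.516  0.1562 0.2698] [0.2387 0.3773 0.2172] [-0.0535 -0.0593  0.0167] 0.2927664505409814
(array([0.5267, 0.2195, 0.0293]), 1783, np.float64(0.00128771554967518)) [[64.0377 -0.3401 72.7665]]
(array([0.5266, 0.2195, 0.0297]), 997, np.float64(0.0008745700547018192)) [[64.0784 -0.4217 72.7665]]
```

View pics/w7.png

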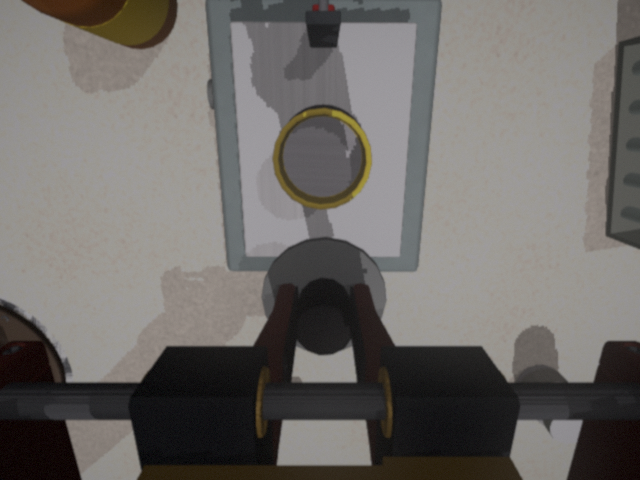

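The yellow rim is at (323,158). The lid's flange spans columns 262–386 with its far edge at row 238, and the knob top's near edge is at row 354.

```bash
python3 - <<'E'
from h import *
c=camera_info("wrist");s=sense();z0=s["tool_pos"][2]-.0198
print("far-32 bottom",intool(onz(c,(324,238),z0+.010))-[32,0,0])
print("far-32 top",intool(onz(c,(324,238),z0+.016))-[32,0,0])
print("near+13 knob",intool(onz(c,(325,354),z0+.046))+[13,0,0])
for u in (262,386):print(intool(onz(c,(u,292),z0+.016)))
E
```

```text
far-32 bottom [[-0.3242  1.118   9.7779]]
far-32 top [[1.5311 1.116  3.7766]]
near+13 knob [[  2.603    1.5847 -26.1923]]
[[  5.0036 -30.1277   3.7901]]
[[ 5.0493 32.3975  3.8033]]
```

Emit:
arm_command([
  [[10, -1.4, 0, 0, 0.2], [22, 0, 0, 0, 0.2], [20, 0, 0, 0, 0.2], [10, 0, 0, 0, 0.2], [0, 0, 5, 0, 0.2], [0, 0, 10, 0, 0.2], [0, 0, 12, 0, 0.2], [0, 0, 10, 0, 0.2], [0, 0, 7, 0, 0.2], [0, 0, 3, 0, 0.2], [0, 0, 0, 0, 0.2], [0, 0, 0, 0, 0.2], [0, 0, 0, 0, 0.2]],
])

```text
time: 17.52
tool_pos: [0.5252, 0.2194, 0.2232]
tcp_rot: [2.403, 2.023, 0.001]
force: [0.4, -0.6, -0.9]
grip_width: 0.291
finger_force: 25.0
```

```bash
python3 - <<'E'
from h import *
s=sense();print(s["time"],s["tool_pos"],s["force"],intool([.5254,.2185,.207]))
im=get_image("wrist");c=camera_info("wrist")
h=cv2.cvtColor(im,cv2.COLOR_RGB2HSV).astype(int)
m=(h[...,0]>=20)&(h[...,0]<=35)&(h[...,1]>90)&(h[...,2]>60);m[:,:150]=0;m[:,480:]=0
v,u=np.nonzero(m);print(len(u),u.min(),u.max(),v.min(),v.max())
g=im[230:330,324].astype(int).sum(1)//3;print(g.tolist())
i2=get_image("side");cv2.imwrite("pics/s8.png",i2[:,:,::-1])
h=cv2.cvtColor(i2,cv2.COLOR_RGB2HSV).astype(int)
for r in range(205,262,3):
  y=np.nonzero((h[r,240:330,0]>=20)&(h[r,240:330,0]<=35)&(h[r,240:330,1]>110))[0]+240
  print(r,(y.min(),y.max()) if len(y) else None,end=" ")
E
```

```text
17.5167 [0.5252 0.2194 0.2232] [ 0.3686 -0.6308 -0.869 ] [[-0.8964  0.3085 16.2196]]
2107 150 391 34 466
[83, 87, 88, 84, 81, 75, 70, 56, 48, 53, 63, 67, 65, 64, 66, 65, 65, 65, 63, 65, 62, 65, 62, 67, 64, 64, 62, 63, 65, 65, 62, 64, 61, 62, 63, 63, 63, 64, 63, 61, 63, 64, 63, 62, 62, 62, 62, 50, 38, 28, 23, 21, 24, 24, 23, 22, 23, 25, 21, 21, 23, 16, 20, 18, 14, 21, 21, 22, 16, 21, 22, 22, 21, 22, 24, 24, 27, 31, 28, 30, 30, 27, 28, 27, 26, 26, 29, 29, 32, 27, 29, 30, 28, 33, 30, 30, 33, 30, 29, 30]
205 None 208 (np.int64(276), np.int64(276)) 211 (np.int64(282), np.int64(282)) 214 None 217 None 220 None 223 None 226 (np.int64(279), np.int64(279)) 229 None 232 (np.int64(282), np.int64(282)) 235 None 238 (np.int64(271), np.int64(300)) 241 (np.int64(270), np.int64(302)) 244 (np.int64(269), np.int64(301)) 247 (np.int64(269), np.int64(302)) 250 (np.int64(270), np.int64(302)) 253 (np.int64(270), np.int64(302)) 256 (np.int64(270), np.int64(301)) 259 (np.int64(273), np.int64(298))
```

Emit:
arm_command([
  [[-0.9, 0.3, 0, 0, 0.2], [0, 0, 2, 0, 0.2], [0, 0, 2, 0, 0.2], [0, 0, 2, 0, 0.2], [0, 0, 2, 0, 0.2], [0, 0, 2, 0, 0.2], [0, 0, 1.5, 0, 0.2], [0, 0, 1, 0, 0.2], [0, 0, 0, 0, 0.2], [0, 0, 0, 0, 0.2]],
])

```text
time: 18.45
tool_pos: [0.5251, 0.2184, 0.2102]
tcp_rot: [-2.403, -2.024, 0.0]
force: [0.2, -0.2, -0.6]
grip_width: 0.287
finger_force: 25.0
```

Emit:
arm_command([
  [[0, 0, 0.8, 0, 0.2], [0, 0, 0.8, 0, 0.2], [0, 0, 0.5, 0, 0.2], [0, 0, 0, 0, 0.2], [0, 0, 0, 0, 0.2]],
])

```text
time: 18.87
tool_pos: [0.5251, 0.2184, 0.2081]
tcp_rot: [2.403, 2.024, 0.0]
force: [0.3, 0.4, 0.3]
grip_width: 0.291
finger_force: 25.0
```

Past the rim without contact. Continuing gently to seating.

Emit:
arm_command([
  [[0, 0, 0.5, 0, 0.2], [0, 0, 0.5, 0, 0.2], [0, 0, 0.5, 0, 0.2], [0, 0, 0, 0, 0.2], [0, 0, 0, 0, 0.2]],
])

```text
time: 19.28
tool_pos: [0.5251, 0.2184, 0.2068]
tcp_rot: [2.403, 2.024, 0.0]
force: [-0.3, -0.7, 1.9]
grip_width: 0.288
finger_force: 25.0
```

Emit:
arm_command([
  [[0, 0, 0.5, 0, 0.2], [0, 0, 0.5, 0, 0.2], [0, 0, 0, 0, 0.2], [0, 0, 0, 0, 0.2]],
])

```text
time: 19.62
tool_pos: [0.5252, 0.2185, 0.2058]
tcp_rot: [2.403, 2.024, 0.0]
force: [-1.2, -0.8, 2.4]
grip_width: 0.29
finger_force: 25.0
```

Emit:
arm_command([
  [[0, 0, 0, 0, 0.2], [0, 0, 0.5, 0, 0.2], [0, 0, 0.7, 0, 0.2], [0, 0, 0.7, 0, 0.2], [0, 0, 0.7, 0, 0.2], [0, 0, 0.7, 0, 0.2], [0, 0, 0.7, 0, 0.2], [0, 0, 0.5, 0, 0.2], [0, 0, 0.5, 0, 0.2], [0, 0, 0, 0, 0.2], [0, 0, 0, 0, 0.2], [0, 0, 0, 0, 0.2], [0, 0, 0, 0, 0.2]],
], squeeze=35)

```text
time: 20.7
tool_pos: [0.5252, 0.2185, 0.201]
tcp_rot: [2.403, 2.023, 0.0]
force: [-2.5, -0.7, 6.6]
grip_width: 0.286
finger_force: 35.0
```

Emit:
arm_command([
  [[0, -0.3, 0.5, 0, 0.2], [0, -0.3, 0.7, 0, 0.2], [0, 0, 0.7, 0, 0.2], [0, 0, 0.6, 0, 0.2], [0, 0, 0.5, 0, 0.2], [0, 0, 0, 0, 0.2], [0, 0, 0, 0, 0.2], [0, 0, 0, 0, 0.2], [0, 0, 0, 0, 0.2], [0, 0, 0, 0, 0.2], [0, 0, 0, 0, 0.2]],
])

```text
time: 21.62
tool_pos: [0.5251, 0.2185, 0.1985]
tcp_rot: [2.403, 2.023, 0.002]
force: [-1.8, -3.1, 9.5]
grip_width: 0.288
finger_force: 35.0
```

```bash
python3 - <<'E'
from h import *
F=[]
for k in range(6):
  i2=get_image("side");s=sense();F.append([*s["force"],*s["moment"]])
print(s["time"],s["tool_pos"],s["tcp_rot"],np.mean(F,0),np.std(F,0))
w=get_image("wrist")
a=cv2.resize(i2[170:330,200:370],(510,480),interpolation=cv2.INTER_CUBIC);b=cv2.resize(w[130:430,200:450],(290,480))
cv2.imwrite("pics/s9.png",np.hstack([a,b[:, :290]])[:,:,::-1])
E
```

```text
21.9167 [0.5251 0.2185 0.1985] [2.4026 2.0226 0.002 ] [-1.1162 -2.2335  9.6767 -0.4327  0.3275  0.004 ] [0.5677 0.3653 0.3881 0.0381 0.0263 0.025 ]
```

View pics/s9.png

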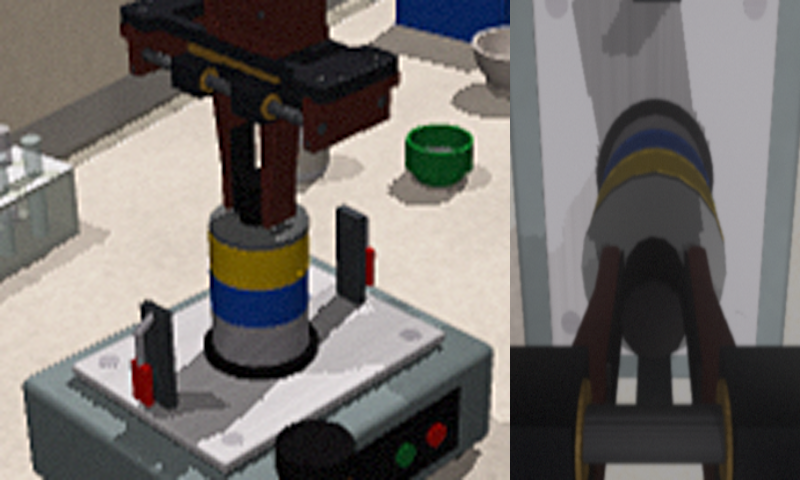

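The side crop shows the lid fully home, with the lid, yellow, blue and pan edges flush at columns 210–308 and the deck sunk. I'll hold briefly to confirm the push is steady.

Emit:
arm_command([
  [[0, 0, 0, 0, 0.2], [0, 0, 0, 0, 0.2], [0, 0, 0, 0, 0.2], [0, 0, 0, 0, 0.2], [0, 0, 0, 0, 0.2], [0, 0, 0, 0, 0.2]],
])

```text
time: 22.47
tool_pos: [0.5251, 0.2185, 0.1985]
tcp_rot: [2.403, 2.023, 0.002]
force: [-1.0, -1.8, 9.7]
grip_width: 0.29
finger_force: 35.0
```

```bash
python3 - <<'E'
from h import *
from bench import job
s=sense();print(s["time"],s["tool_pos"],s["force"],s["finger_force"])
if 8.3<s["force"][2]<11: print(job.finish_job())
E
```

```text
22.4667 [0.5251 0.2185 0.1985] [-1.0092 -1.8266  9.7317] 35.00376641750336
the job is handed in; nothing more can be done
None
```

The yellow sieve is nested squarely in the blue one and the lid is fully home; I handed the job in at 22.5 s with the gripper still on the knob, pushing down with about 10 N (9.7 N measured, plus roughly 2 N sideways), and the green sieve was not touched.

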